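# Clear out the indexing tray

## Robot

A 6-joint arm with a two-finger parallel gripper is mounted at the origin on the work surface. World frame = base frame: x ahead of the robot, y to its left, z up, the work surface at z = 0. Lengths are in m, angles in rad, forces in N, time in s.
With the tool pointing down it reaches from about 0.15 to 0.775 m from the base axis. Payload 6.1 kg.
Tool frame: the origin (TCP) lies midway between the tips of the shut fingers; the grasp point (between the pads) lies 19 mm behind it; z points along the fingers, y is the line along which they close (so a half turn about z gives the same grasp; the last joint's range is limited). The gripper opens to 85 mm and grips with 20 to 120 N. Pads are 22 mm wide; open, the fingers measure 114 mm over their backs; the gripper's body (76 mm by 85 mm) begins 54 mm behind the grasp point. The pads swing forward as they close: fully open they stand 13 mm farther back than shut.
Start: joints at [1.122, 0.126, -0.04, 1.405, 0, 1.571], TCP at [0.228, 0.473, 0.231] pointing down, gripper open.
Joint ranges: [-2.72, 2.72], [-0.95, 1.95], [-1.27, 1.35], [-1.78, 2.02], [-1.46, 1.47], [-3.14, 3.14]. Speed limits (rad/s): [2.39, 2.39, 3.01, 3.14, 3.14, 3.14].

## Interface

Orientations are given as a unit quaternion [w, x, y, z].
In Python, from plant import r gives the robot as it stands. Calls block until the motion is done:
- r.move_to(position, orientation): joint-space move of the TCP to a pose.
- r.line_to(position, orientation=None, vel=0.15, contact_N=None): straight line of the TCP; orientation=None keeps the orientation; vel is the mean speed in m/s. With contact_N (N) it stops when the force on the tool has changed by that much, and returns True; else False.
- r.goto_joints(angles): joint-space move.
- r.release() and r.clamp(f_grip=None): open the fingers fully, or close them until they stop; f_grip is the grip in N (None keeps the last).
- r.dwell(seconds).
- r.solve_ik(position, orientation): joint angles nearest the present ones, or None.
- r.get_image(name): name is "side" or "top"; returns the picture (384x512x3 uint8, red, green, blue); there is no depth.
- r.camera_params(name): a dict with "fx", "fy", "cx", "cy" (pixels), "extrinsics" (4x4, takes a point from camera to world coordinates). Camera axes: x right, y up, looking along -z (the intrinsics and any distortion apply to the point x, -y, -z); pixel columns grow to the right and rows downward; lengths in m; the calibration is good to about 2 mm. A picture is of the moment at which its call begins. camera_params takes no time and is no camera call.
A pose or a line that the arm cannot do raises r.MotionError and nothing moves.
- r.finish_job(): hands the job in; it is judged then, once.
Readings, each from a call of its own:
- r.current_t(): time.
- r.current_joint_pos(): joint angles.
- r.current_dq(): joint speeds.
- r.current_joint_torque(): joint torques, N m.
- r.current_position(): TCP position.
- r.current_eef_rot(): TCP orientation.
- r.current_wrist_force(): force on the tool from outside, world axes, zero at the start.
- r.current_wrist_torque(): the same for the moment, N m.
- r.current_opening(): opening from 0.0 (shut) to 1.0 (fully open).
- r.current_grasp_force(): force on a finger pad.
Only numpy, scipy, OpenCV 4.12 (cv2) and the standard library are available. Lean on these libraries where they do the work, as an engineer would, in place of code of your own. Each camera call takes 0.05 s, during which the arm holds its last target. There are 200 camera calls.

## Task

Clear the blue descaler lumps off the rotary tray: click each lane that holds lumps round to the red pan and push them out into it with the green scraper, never handling the lumps with the fingers. Once all the lumps are in the pan, click the yellow lane round to face the pan and leave it there, with the scraper standing upright near the middle of its black mat. Leave the strainer, jar, brush and funnel where they are.

Things in the scene. Friction and masses are not known exactly. Their poses are not given: they have to be found in the camera images.
- foot: Fixed grey round foot of the rotary tray; origin at its underside centre (on the table), on the turning axis. Its +x axis points level from the axis to the red catch pan (the scraping station); z up.
- turret (a joint): Angle of the grey six-lane turret disc on the foot, rad, positive anticlockwise seen from above, turns freely (+-6.6). A spring detent (about 0.15 N m) clicks it in every 60 deg: at 0, +-1.047, +-2.094, 3.142.. one lane points exactly at the pan. Lane k (0..5) points to k*60 deg + joint value in the foot's frame (about z, from its x).
- knob (a point): Grip point of the black bar knob on the turret's axis, 82 mm above the table: bar 70 mm long, 16 mm wide, from 68 to 96 mm above the table, lying along lane 0 / lane 3 of the turret; the point's x axis runs along the bar and turns with it.
- yellow_lane (a point): Point on the floor of the yellow lane (lane 2), 160 mm from the axis, turns with the turret. Disc: diameter 360 mm, its top (the lane floor) 64 mm above the table. Each lane is 82 mm clear between two straight parallel white ribs (4 mm thick, 14 mm high, from 75 to 175 mm from the axis), open at the outer edge and at the hub.
- station (a point): Fixed point 160 mm from the axis on the foot's +x axis, at lane floor height: 20 mm inside the outer end of the lane that faces the pan.
- pan: Fixed red open catch pan, 140 mm (its x, radial) by 170 mm (y), 44 mm high, walls 4 mm, origin at its underside centre, which is 230 mm from the turret axis on the foot's +x axis, so its inner 20 mm reach under the disc's edge.
- scraper: Green scraper block with a black grip: foot block 40 mm (x) by 70 mm (y) by 28 mm high, on it a black grip 26 mm (x) by 40 mm (y) up to 80 mm high. Origin at its underside centre, z up. Its broad 70 mm face is pushed against lumps (along its x). 0.22 kg. Stands on the mat.
- mat: Fixed black rubber mat, 130 x 130 x 4 mm; origin at its underside centre. Home of the scraper.
- lump0: Blue lump of old descaler, block 24 x 20 x 18 mm high; origin at its underside centre. May be absent. Lies in one of the turret's lanes.
- lump1: Light blue lump of old descaler, round, 26 mm diameter, 18 mm high; origin at its underside centre. May be absent. Lies in one of the turret's lanes.
- lump2: Blue lump of old descaler, block 24 x 20 x 18 mm high; origin at its underside centre. May be absent. Lies in one of the turret's lanes.
- lump3: Light blue lump of old descaler, round, 26 mm diameter, 18 mm high; origin at its underside centre. May be absent. Lies in one of the turret's lanes.
- lump4: Blue lump of old descaler, block 24 x 20 x 18 mm high; origin at its underside centre. May be absent. Lies in one of the turret's lanes.
- lump5: Light blue lump of old descaler, round, 26 mm diameter, 18 mm high; origin at its underside centre. May be absent. Lies in one of the turret's lanes.
- strainer: Stainless drain strainer, 92 mm across, 44 mm high; origin at its underside centre. Bystander.
- jar: Clear glass jar with cap, 84 mm across, 120 mm high; origin at its underside centre. Bystander.
- brush: Toilet brush lying, wooden handle along its x, 330 mm long, 70 mm across the head; origin at its underside centre. Bystander.
- funnel: Orange funnel standing on its wide mouth, 110 mm across, 115 mm high; origin at its underside centre. Bystander.

How it is judged:
By the outcome, as a careful person would: the job done as asked, in the order asked, and still so for the second after the job is handed in, with the robot touching nothing.
Of lump0, lump1, lump2, lump3, lump4, lump5 only 4 to 6 are there at a start; the rules pass over those that are not, and their reading is None.
At some moment in a run one of scraper may be knocked a few centimetres aside while the robot is not near it.
Once in a run the grip may slacken for a moment while it holds something.
It also fails if it takes over 210 s, if anything falls off the work surface, if the arm or the gripper's body presses on something with over 40 N, if the wrist force passes 120 N, or if a joint passes its speed limit or range.

## Working session

There is one attempt and no reset: what is moved stays moved. The work goes in short steps, each a Python script; the robot and the scene stay as the last script left them, time stands still between calls to the robot, and variables do not carry over. Pictures are saved under pics/ and viewed, at most 14 in all, crops included, and the job is handed in when it is done.

```bash
ls; mkdir -p pics; python3 - <<'E'
from plant import r
import cv2,numpy as np
np.set_printoptions(precision=4,suppress=True)
for n in("top","side"):
    im=r.get_image(n); cv2.imwrite(f"pics/{n}0.png",cv2.resize(im[:,:,::-1],(800,600),interpolation=cv2.INTER_CUBIC)); print(n,r.camera_params(n))
print(r.current_t(),r.current_eef_rot())
E
```

```text
pics
top {'fx': 347.07747141256124, 'fy': 347.07747141256124, 'cx': 261.7817768324146, 'cy': 192.28018206469056, 'extrinsics': array([[ 0.0021,  0.9863, -0.165 ,  0.3842],
       [-0.9998, -0.0015, -0.0216,  0.075 ],
       [-0.0215,  0.165 ,  0.9861,  0.9811],
       [ 0.    ,  0.    ,  0.    ,  1.    ]])}
side {'fx': 422.3740808060677, 'fy': 422.3740808060677, 'cx': 256.0493973774061, 'cy': 186.7818111665146, 'extrinsics': array([[ 0.9686,  0.1798, -0.1719,  0.3262],
       [-0.2484,  0.6612, -0.7079, -0.7408],
       [-0.0137,  0.7284,  0.6851,  0.874 ],
       [ 0.    ,  0.    ,  0.    ,  1.    ]])}
0.1 [-0.0002  0.2225  0.9749 -0.0007]
```

View pics/top0.png

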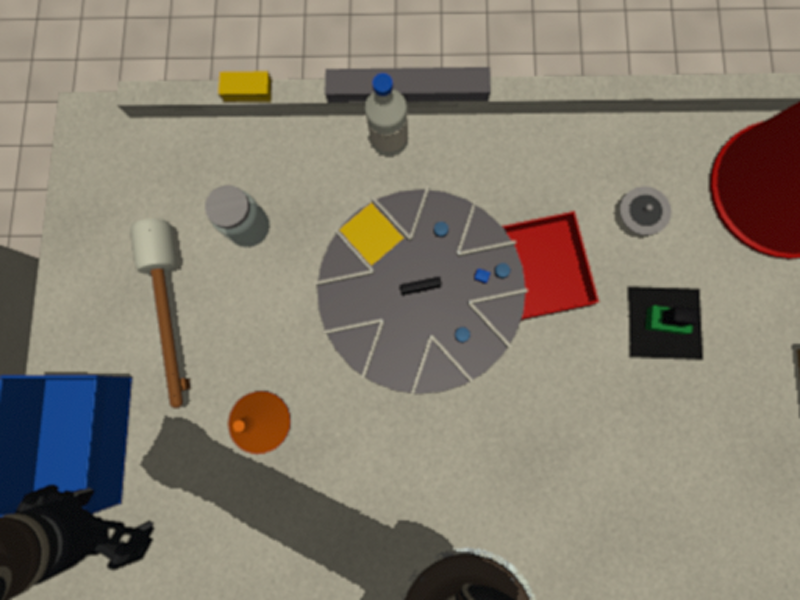

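View pics/side0.png

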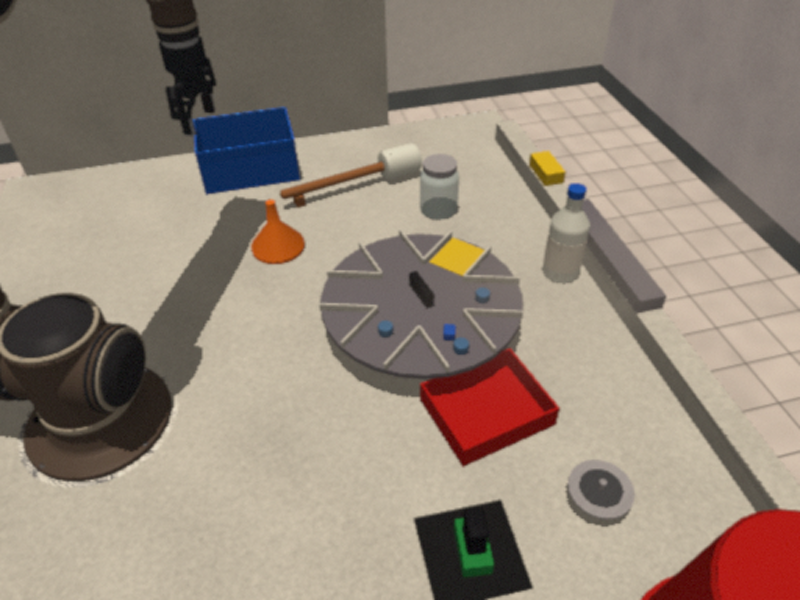

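Top view (800x600): disc centre at about (421,287), lane 0 facing the pan. It holds a blue lump (482,276) and a round one (502,271). There is one round lump in lane 1 (441,229) and one in lane 5 (462,335). The yellow lane is at (371,234), and the scraper on its mat is at (670,320). The side view shows the same four lumps.

```bash
cat > h.py <<'E'
from plant import r
import cv2,numpy as np
np.set_printoptions(precision=4,suppress=True)
def ray(n,px,z):
    "pixel(s) of camera n -> world points on plane z"
    c=r.camera_params(n);T=c["extrinsics"]
    p=np.atleast_2d(np.asarray(px,float))
    d=np.c_[(p[:,0]-c["cx"])/c["fx"],-(p[:,1]-c["cy"])/c["fy"],-np.ones(len(p))]@T[:3,:3].T
    return T[:3,3]+d*((z-T[2,3])/d[:,2])[:,None]
def comps(m,amin=12):
    cs,_=cv2.findContours(m.astype(np.uint8),cv2.RETR_EXTERNAL,cv2.CHAIN_APPROX_NONE)
    return [c[:,0,:] for c in cs if cv2.contourArea(c)>=amin]
def masks(im):
    h,s,v=[a.astype(int) for a in cv2.split(cv2.cvtColor(im,cv2.COLOR_RGB2HSV))]
    return dict(blue=(h>95)&(h<125)&(s>90)&(v>60),green=(h>50)&(h<80)&(s>120)&(v>35),
      red=((h<6)|(h>174))&(s>150)&(v>60),yellow=(h>20)&(h<32)&(s>150)&(v>110),black=(v<38))
def rect(pts):
    "min-area rectangle of world points: centre, (long,short), yaw of long side"
    (cx,cy),(w,h),a=cv2.minAreaRect((pts[:,:2]*1000).astype(np.float32))
    if w<h: w,h,a=h,w,a+90
    return np.array([cx,cy])/1000,np.array([w,h])/1000,np.radians((a+90)%180-90)
E
python3 - <<'E'
from h import *
for n in("top","side"):
    im=r.get_image(n);M=masks(im)
    print("==",n)
    for k,z in(("blue",.073),("green",.032),("red",.044),("yellow",.064),("black",.004),("black",.096)):
        for c in comps(M[k]):
            P=ray(n,c,z);ce,s,a=rect(P)
            if ce[0]<.85 and ce[0]>.1 and s[0]<.25: print(k,z,ce,s,round(np.degrees(a),1),c.mean(0)*800/512)
E
```

```text
== top
blue 0.073 [0.3059 0.5641] [0.2027 0.0067] -0.6 [123.8976 440.2224]
blue 0.073 [0.3165 0.7007] [0.1863 0.1681] 0.1 [ 50.25   417.8958]
blue 0.073 [0.4783 0.0064] [0.0211 0.0183] -0.7 [461.481  334.0353]
blue 0.073 [ 0.5798 -0.0287] [0.0243 0.0207] 70.8 [481.6551 274.8843]
blue 0.073 [ 0.5881 -0.0631] [0.022  0.0213] -1.4 [501.5625 270.1823]
blue 0.073 [0.6632 0.0403] [0.0225 0.0217] -0.3 [440.2853 228.4647]
green 0.032 [ 0.5098 -0.3596] [0.0791 0.0455] 82.7 [665.8006 321.5941]
red 0.044 [ 0.606  -0.1497] [0.1701 0.1352] 11.8 [550.3888 264.7054]
yellow 0.064 [0.6574 0.1624] [0.0874 0.0755] 41.4 [371.0848 233.6207]
black 0.004 [0.1042 0.765 ] [0.1328 0.0679] 7.3 [ 13.6719 561.4618]
black 0.004 [0.1535 0.6585] [0.2329 0.1536] -79.7 [ 80.1471 532.0037]
black 0.004 [ 0.5079 -0.3627] [0.1231 0.1228] 88.0 [664.2987 322.4746]
black 0.004 [0.5752 0.077 ] [0.0719 0.0175] -77.8 [419.8864 285.483 ]
black 0.096 [0.1061 0.015 ] [0.1658 0.0622] -89.4 [461.8519 583.2653]
black 0.096 [0.1306 0.7001] [0.1203 0.0615] 7.3 [ 13.6719 561.4618]
black 0.096 [0.1752 0.6035] [0.211  0.1391] -79.7 [ 80.
[... 366 characters left out ...]
9.6261]
red 0.044 [ 0.6041 -0.1601] [0.1822 0.1606] 11.5 [485.8864 406.0894]
yellow 0.064 [0.6576 0.1666] [0.0872 0.0712] 42.1 [455.8424 255.6839]
black 0.004 [ 0.5085 -0.3646] [0.1244 0.1238] 88.0 [470.9988 553.7967]
black 0.004 [0.5794 0.1781] [0.0498 0.0153] 74.9 [414.4832 281.4303]
black 0.004 [0.1428 1.554 ] [0.1287 0.0912] 3.3 [178.0692  35.4353]
black 0.004 [0.1661 1.7498] [0.2471 0.1118] 63.1 [180.8424  16.9497]
black 0.096 [ 0.4892 -0.4044] [0.1112 0.1107] 88.0 [470.9988 553.7967]
black 0.096 [0.5526 0.0809] [0.0446 0.0137] 74.9 [414.4832 281.4303]
black 0.096 [0.1622 1.3113] [0.1151 0.0815] 3.3 [178.0692  35.4353]
black 0.096 [0.183  1.4864] [0.2209 0.1   ] 63.1 [180.8424  16.9497]
```

```bash
python3 - <<'E'
from h import *
from scipy.optimize import least_squares
for n in("top","side"):
    im=r.get_image(n)
    e=cv2.Canny(cv2.GaussianBlur(im,(3,3),0),40,100)
    P=ray(n,np.argwhere(e)[:,::-1],.064)[:,:2]
    c=np.array([.5572,.0768])
    for t in(.015,.008,.005):
        Q=P[abs(np.hypot(*(P-c).T)-.18)<t]
        f=least_squares(lambda p:np.hypot(*(Q-p[:2]).T)-.18,c,loss="soft_l1",f_scale=.002);c=f.x
    print(n,c,len(Q),np.std(f.fun))
    M=masks(im)
    for cc in comps(M["red"]):
        R=ray(n,cc,.044)
        if abs(rect(R)[0][0]-.605)<.02: # corner points of the rim
            print(cv2.boxPoints(cv2.minAreaRect((R[:,:2]*1000).astype(np.float32))))
q0=r.current_joint_pos();print(q0)
for x,y,z in((.5572,.0768,.07),(.512,-.3635,.044),(.57,.018,.105),(.59,-.088,.105)):
    for th in range(-180,180,30):
        ph=np.radians(th+90)/2
        q=r.solve_ik([x,y,z],[0,np.cos(ph),np.sin(ph),0]); print((x,y),th,None if q is None else np.array(q)[[0,5]])
E
```

```text
top [0.5596 0.0756] 474 0.0015225859237425162
[[ 508.9149 -100.9175]
 [ 536.5331 -233.2332]
 [ 702.8765 -198.5124]
 [ 675.2583  -66.1967]]
side [0.5623 0.0762] 395 0.001958205949917163
[[ 498.8245  -99.7044]
 [ 530.9413 -257.1922]
 [ 709.5073 -220.7768]
 [ 677.3905  -63.289 ]]
[ 1.122   0.126  -0.0399  1.4054  0.      1.5708]
(0.5572, 0.0768) -180 [ 0.137  -1.4338]
(0.5572, 0.0768) -150 [ 0.137  -1.9574]
(0.5572, 0.0768) -120 [ 0.137 -2.481]
(0.5572, 0.0768) -90 [ 0.137  -3.0046]
(0.5572, 0.0768) -60 [0.137 2.755]
(0.5572, 0.0768) -30 [0.137  2.2314]
(0.5572, 0.0768) 0 [0.137  1.7078]
(0.5572, 0.0768) 30 [0.137  1.1842]
(0.5572, 0.0768) 60 [0.137  0.6606]
(0.5572, 0.0768) 90 [0.137 0.137]
(0.5572, 0.0768) 120 [ 0.137  -0.3866]
(0.5572, 0.0768) 150 [ 0.137  -0.9102]
(0.512, -0.3635) -180 [-0.6174 -2.1882]
(0.512, -0.3635) -150 [-0.6174 -2.7118]
(0.512, -0.3635) -120 [-0.6174  3.0478]
(0.512, -0.3635) -90 [-0.6174  2.5242]
(0.512, -0.3635) -60 [-0.6174  2.0006]
(0.512, -0.3635) -30 [-0.6174  1.477 ]
(0.512, -0.3635) 0 [-0.6174  0.9534]
(0.512, -0.3635) 30 [-0.6174  0.4298]
(0.512, -0.3
[... 301 characters left out ...]
) -60 [0.0316 2.6496]
(0.57, 0.018) -30 [0.0316 2.126 ]
(0.57, 0.018) 0 [0.0316 1.6024]
(0.57, 0.018) 30 [0.0316 1.0788]
(0.57, 0.018) 60 [0.0316 0.5552]
(0.57, 0.018) 90 [0.0316 0.0316]
(0.57, 0.018) 120 [ 0.0316 -0.492 ]
(0.57, 0.018) 150 [ 0.0316 -1.0156]
(0.59, -0.088) -180 [-0.1481 -1.7189]
(0.59, -0.088) -150 [-0.1481 -2.2425]
(0.59, -0.088) -120 [-0.1481 -2.7661]
(0.59, -0.088) -90 [-0.1481  2.9935]
(0.59, -0.088) -60 [-0.1481  2.4699]
(0.59, -0.088) -30 [-0.1481  1.9463]
(0.59, -0.088) 0 [-0.1481  1.4227]
(0.59, -0.088) 30 [-0.1481  0.8991]
(0.59, -0.088) 60 [-0.1481  0.3755]
(0.59, -0.088) 90 [-0.1481 -0.1481]
(0.59, -0.088) 120 [-0.1481 -0.6717]
(0.59, -0.088) 150 [-0.1481 -1.1953]
```

```bash
cat >> h.py <<'E'
AX=np.array([.559,.0762]);PH=-78.1;D=np.array([np.cos(np.radians(PH)),np.sin(np.radians(PH))])
MAT=np.array([.508,-.3635]);TL=PH+180
def quat(th):  # tool down, closing line at th degrees
    p=np.radians(th+90)/2;return [0,np.cos(p),np.sin(p),0]
def P(xy,z): return [float(xy[0]),float(xy[1]),z]
def find_scraper():
    "centre from green seen by both cameras; side faces toward each camera are averaged out"
    c=[]
    for n in("top","side"):
        m=max(comps(masks(r.get_image(n))["green"]),key=len);c.append(rect(ray(n,m,.018)))
    return (c[0][0]+c[1][0])/2,c
def pick(xy,th):
    r.release();r.move_to(P(xy,.16),quat(th));r.line_to(P(xy,.040));r.clamp(60)
    print("grip",r.current_opening(),r.current_grasp_force())
    r.line_to(P(xy,.17),vel=.2)
def push(r1=.172,r0=.058):
    a=AX+D*r0;b=AX+D*r1
    r.move_to(P(a,.18),quat(TL));r.line_to(P(a,.102),vel=.12)
    r.line_to(P(b,.102),vel=.07);print("F",r.current_wrist_force(),r.current_opening(),r.current_grasp_force())
    r.line_to(P(b,.18),vel=.2)
def place():
    r.move_to(P(MAT,.17),quat(TL));r.line_to(P(MAT,.055));r.line_to(P(MAT,.036),vel=.04,contact_N=4)
    print("place z",r.current_position(),r.current_opening());r.release();r.line_to(P(MAT,.17),vel=.25)
def turn(th,dth):
    r.move_to(P(AX,.14),quat(th));r.line_to(P(AX,.071));r.clamp(40);print("knob",r.current_opening())
    q=np.array(r.current_joint_pos());n=max(1,int(abs(dth)/20))
    for k in range(1,n+1):
        t=q.copy();t[5]-=np.radians(dth)*k/n;r.goto_joints(t)
    print("W",r.current_wrist_force(),r.current_wrist_torque());r.release();r.line_to(P(AX,.16),vel=.2)
def snap(name,n="top"):
    im=r.get_image(n);cv2.imwrite(f"pics/{name}.png",cv2.resize(im[:,:,::-1],(800,600),interpolation=cv2.INTER_CUBIC))
    return im
E
python3 - <<'E'
from h import *
s,c=find_scraper();print(s,c)
pick([.512,-.3635] if np.hypot(*(s-[.512,-.3635]))<.015 else s,172)
snap("picked","side");print(r.current_t())
E
```

```text
[ 0.5119 -0.3638] [(array([ 0.5115, -0.3659]), array([0.0802, 0.0458]), np.float64(1.4432458242822055)), (array([ 0.5123, -0.3617]), array([0.0824, 0.0447]), np.float64(1.4454585116738978))]
grip 0.2995746764371215 64.37824845314026
6.1
```

View pics/picked.png

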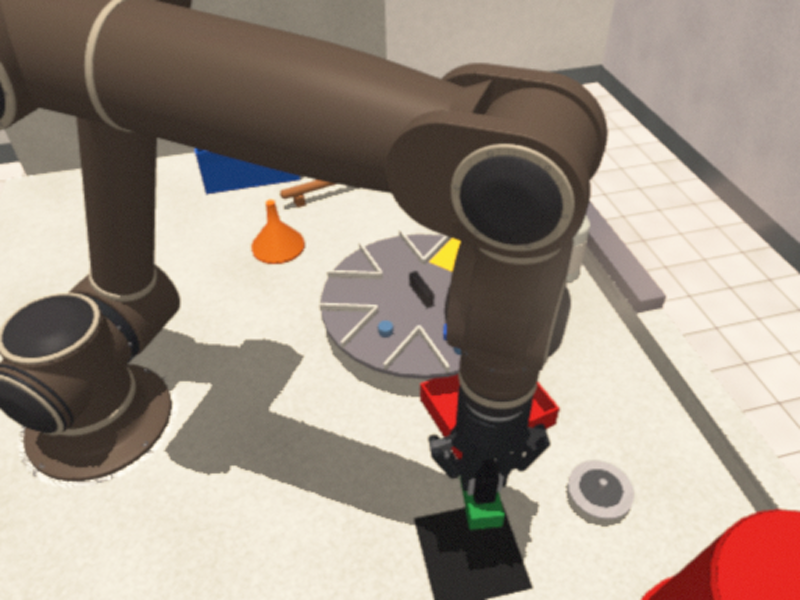

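The scraper hangs upright in the grip at about (485,505), clear of the mat. Next I push lane 0.

```bash
python3 - <<'E'
from h import *
push();print(r.current_opening());place()
r.move_to(P(AX,.16),quat(12+0.1-.2)) if 0 else r.goto_joints([.9,.126,-.04,1.405,0,1.57])
snap("l0");print(r.current_t());print(find_scraper())
E
```

```text
F [ 0.1095  0.1896 -2.4907] 0.2928976779894132 63.93636703491211
0.2950207726657372
place z [ 0.5083 -0.3637  0.0396] 0.2970982438378774
17.45
(array([ 0.5106, -0.3641]), [(array([ 0.5101, -0.3655]), array([0.0744, 0.0519]), np.float64(0.21452764594948406)), (array([ 0.5112, -0.3627]), array([0.0794, 0.05  ]), np.float64(0.21344006089456613))])
```

View pics/l0.png

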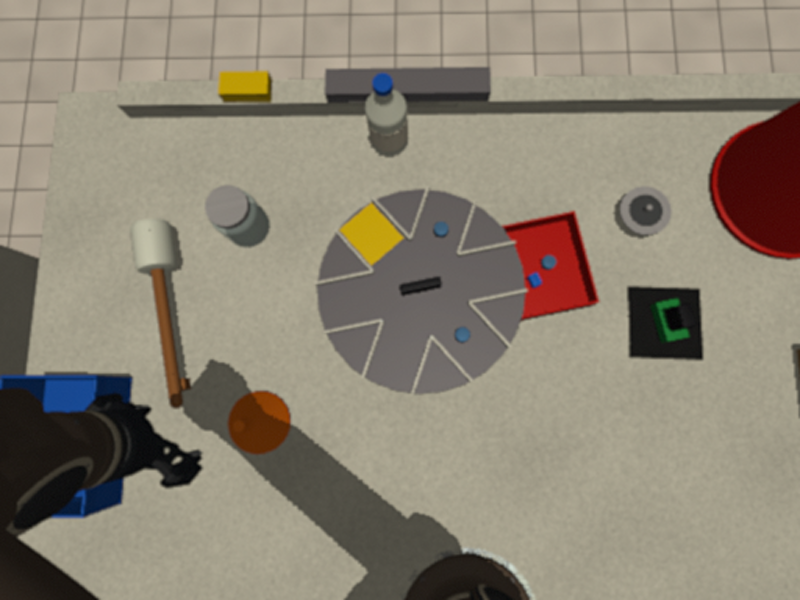

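Both lane-0 lumps are in the pan, at (535,280) and (549,262), and the scraper stands on the mat at (673,320). Next I turn lane 5 to the pan.

```bash
cat >> h.py <<'E'
def check(name=None):
    im=snap(name) if name else r.get_image("top");M=masks(im)
    for c in comps(M["yellow"],100):
        y=ray("top",c,.064);ce=rect(y)[0]-AX
        if np.hypot(*ce)<.2: print("yellow angle",np.degrees(np.arctan2(ce[1],ce[0]))-PH,np.hypot(*ce))
    for c in comps(M["blue"]):
        w=rect(ray("top",c,.073))[0]-AX
        if np.hypot(*w)<.32: print("lump rad,lat",w@D,w@[-D[1],D[0]])
    print("t",r.current_t())
E
python3 - <<'E'
from h import *
turn(PH+90,60);r.goto_joints([.6,.0,-.3,1.6,0,1.57]);check("t1")
E
```

```text
knob 0.17709439794847096
W [ 4.6556  4.3527 -1.6973] [ 0.2101 -0.6775  0.0822]
yellow angle 178.90310318094734 0.12967614871783073
lump rad,lat 0.1922506989378384 -0.0277961126044739
lump rad,lat 0.1078603240881388 -0.0012768078372448568
lump rad,lat 0.22246082381325455 -0.0020941778112731637
lump rad,lat -0.051014347568654084 0.09623608158211884
t 24.1417
```

View pics/t1.png

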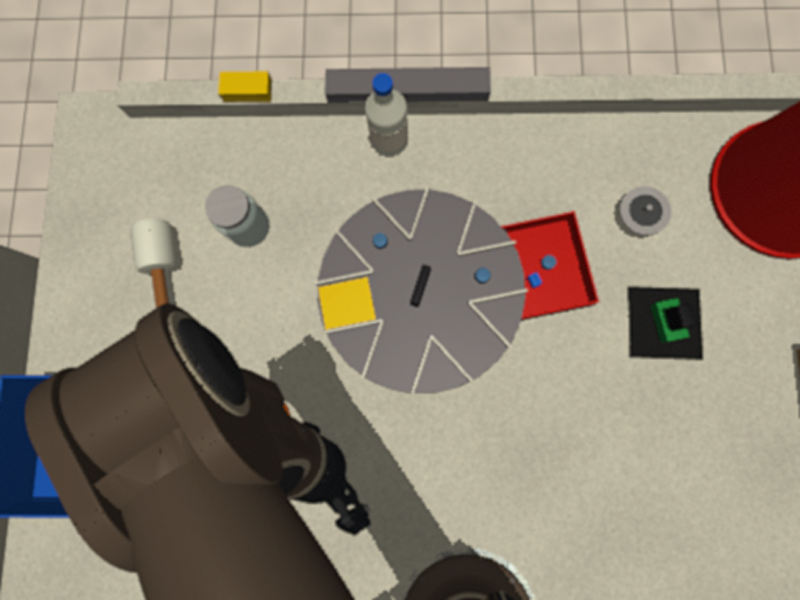

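Lane 5 now faces the pan with its lump at (482,274); the yellow lane is at 179° and clicked in. I pick up the scraper, push, and put it back.

```bash
cat >> h.py <<'E'
def cycle():
    s,c=find_scraper();s=s-[.0026,-.0006];th=np.degrees((c[0][2]+c[1][2])/2)+90
    print("scraper",s,th); assert np.hypot(*(s-MAT))<.12
    if np.hypot(*(s-MAT))<.004 and abs(th-TL)<3: s,th=MAT,TL
    pick(s,th);push();print(r.current_opening());place()
E
python3 - <<'E'
from h import *
cycle();r.goto_joints([.6,.0,-.3,1.6,0,1.57]);check("l5");print(find_scraper()[0])
E
```

```text
scraper [ 0.5085 -0.3634] 101.55755519866943
grip 0.2971485596797384 59.53985631465912
F [ 0.3649  0.2587 -1.8917] 0.2998967495631247 58.99543762207031
0.29792642252970813
place z [ 0.5084 -0.3638  0.0402] 0.2987120717115741
yellow angle 178.9513298586964 0.12967404703684537
lump rad,lat 0.1922506989378384 -0.0277961126044739
lump rad,lat 0.22246082381325455 -0.0020941778112731637
lump rad,lat -0.051014347568654084 0.09623608158211884
lump rad,lat 0.20654846962588952 0.0551253398931933
t 39.4
[ 0.5112 -0.3645]
```

View pics/l5.png

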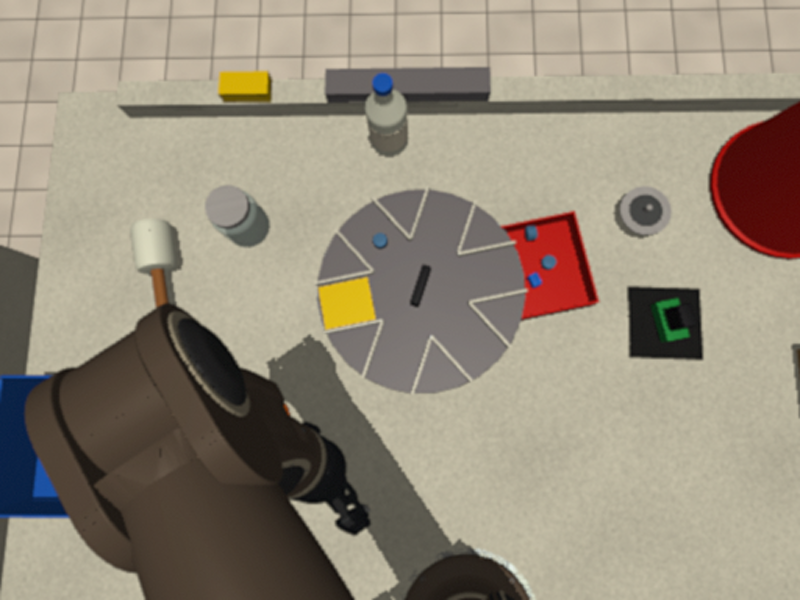

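Three lumps are in the pan, at (535,280), (549,262) and (531,233). The last one is at (380,240) in lane 1, so I turn the tray -120°.

```bash
python3 - <<'E'
from h import *
turn(PH+150,-120);r.goto_joints([.6,.0,-.3,1.6,0,1.57]);check("t2");print(find_scraper()[0])
E
```

```text
knob 0.17842971073979846
W [ 6.1772  2.629  -3.9472] [ 0.7104 -0.9588 -0.1549]
yellow angle 60.30801759343214 0.13126865250105604
lump rad,lat 0.1922506989378384 -0.0277961126044739
lump rad,lat 0.10658532793130572 -0.000991906330183463
lump rad,lat 0.22246082381325455 -0.0020941778112731637
lump rad,lat 0.20654846962588952 0.0551253398931933
t 47.0417
[ 0.5112 -0.3644]
```

View pics/t2.png

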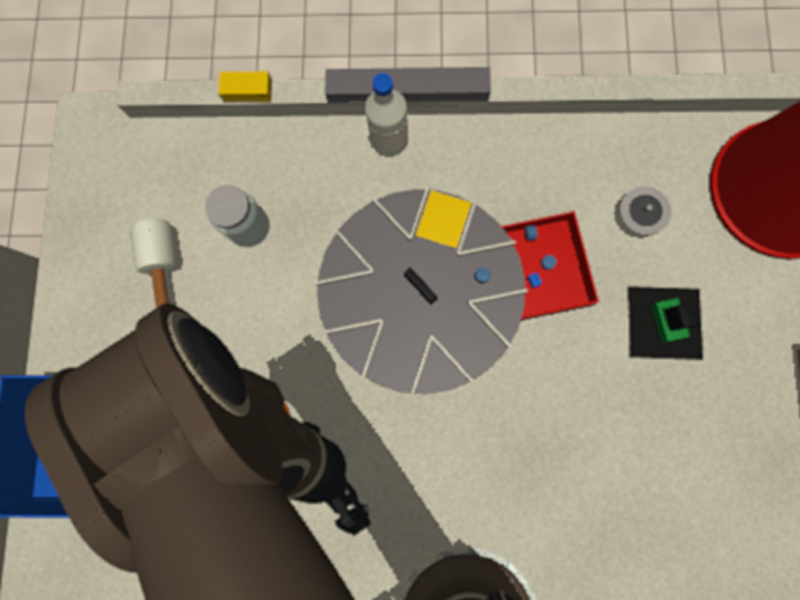

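Lane 1 faces the pan with the last lump at (482,274), and the yellow lane is at 60°.

```bash
python3 - <<'E'
from h import *
cycle();r.goto_joints([.6,.0,-.3,1.6,0,1.57]);check("l1");print(find_scraper()[0])
E
```

```text
scraper [ 0.5087 -0.3639] 101.66770458221436
grip 0.2960035957885543 59.473925828933716
F [-0.0612 -0.4036 -2.1012] 0.293053912009052 58.990641832351685
0.29744901904144505
place z [ 0.5085 -0.3639  0.0402] 0.29721156144422217
yellow angle 60.30759031115839 0.13128870980067006
lump rad,lat 0.19225071152354306 -0.027796052881025088
lump rad,lat 0.22246082381325455 -0.0020941778112731637
lump rad,lat 0.1793263001409705 0.05454023870747963
lump rad,lat 0.20654846962588952 0.0551253398931933
t 62.4
[ 0.5116 -0.3642]
```

View pics/l1.png

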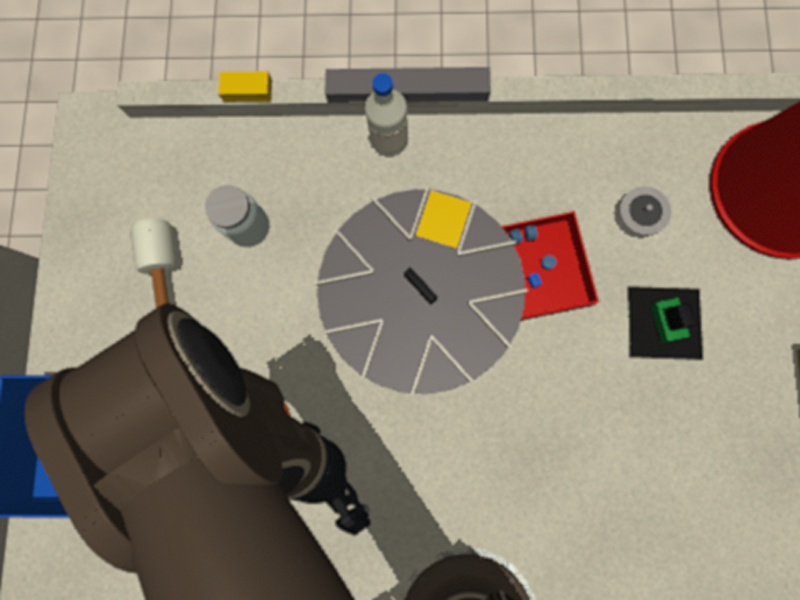

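All four lumps look to be in the pan; the last is at (516,236), close to the disc's edge. I check it from the side before the final turn.

```bash
python3 - <<'E'
from h import *
im=r.get_image("side");cv2.imwrite("pics/pan.png",cv2.resize(im[190:310,240:400,::-1],(800,600),interpolation=cv2.INTER_CUBIC))
E
```

```text
(no output)
```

View pics/pan.png

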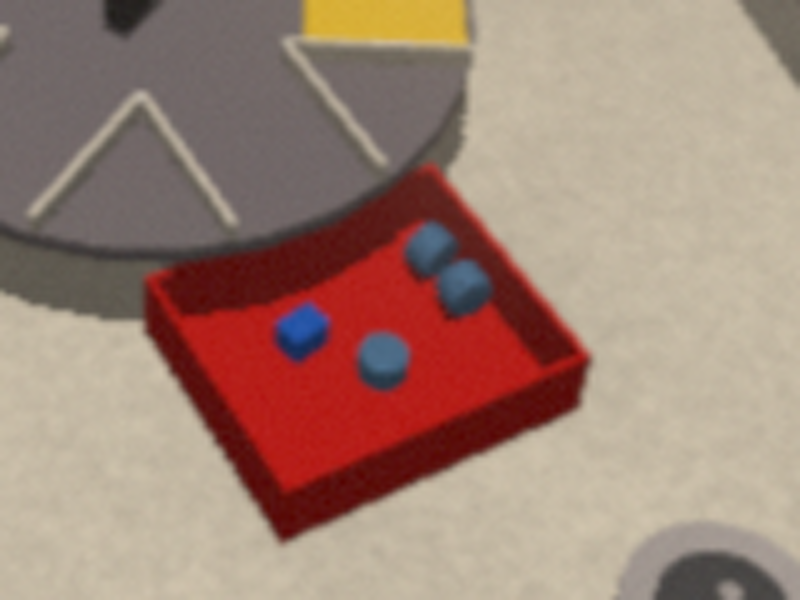

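The crop shows all four lumps on the pan floor, at (302,330), (383,360), (465,287) and (431,250). Final turn: the yellow lane to the pan.

```bash
python3 - <<'E'
from h import *
turn(PH+210,-60);r.goto_joints([.6,.0,-.3,1.6,0,1.57]);r.dwell(1);check("end");print(find_scraper())
E
```

```text
knob 0.1774089370377574
W [-1.8432  6.197   1.5863] [ 1.093   0.4439 -0.1703]
yellow angle 0.8960251279207228 0.1302363120359834
lump rad,lat 0.19225071152354306 -0.027796052881025088
lump rad,lat 0.22246082381325455 -0.0020941778112731637
lump rad,lat 0.1793334632382203 0.054486208889664156
lump rad,lat 0.20654846962588952 0.0551253398931933
t 70.475
(array([ 0.5114, -0.3643]), [(array([ 0.5106, -0.3656]), array([0.0744, 0.0533]), np.float64(0.21029316988198762)), (array([ 0.5122, -0.3629]), array([0.0781, 0.0503]), np.float64(0.19698380595247808))])
```

View pics/end.png

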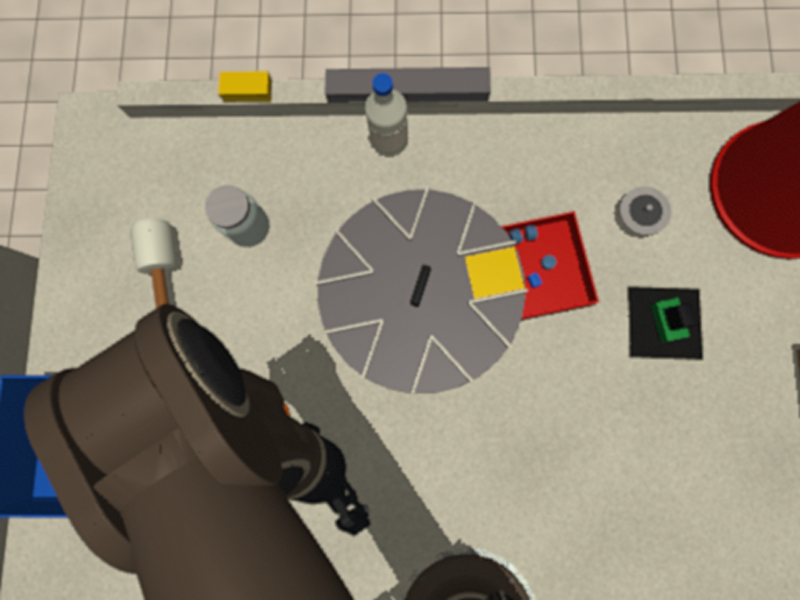

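The yellow lane faces the pan at (496,274), all four lumps are in the pan, and the scraper stands on the mat at (673,320). I do a quick check that the funnel is unmoved, then hand in.

```bash
python3 - <<'E'
from h import *
a=cv2.imread("pics/side0.png");b=cv2.imread("pics/picked.png")
c=snap("fin","side");c=cv2.imread("pics/fin.png")
f=lambda i:[np.argwhere(cv2.inRange(cv2.cvtColor(i,cv2.COLOR_BGR2HSV),(7,180,120),(16,255,255))[190:265,240:320]).mean(0)]
print(f(a),f(b),f(c),r.current_position())
r.goto_joints([1.122,.126,-.04,1.405,0,1.571]);print(r.finish_job())
E
```

```text
[array([49.8894, 36.5083])] [array([50.1888, 36.6521])] [array([50.1568, 36.5787])] [0.2571 0.1759 0.1978]
the job is handed in; nothing more can be done
None
```

I handed the job in at about 72 s on the robot's clock: all four lumps found are in the pan, the yellow lane is clicked in facing the pan, and the scraper is upright near the middle of its mat. The bystanders were left alone.

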